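# Square up a pair of plaster blocks on a separator sheet in a corner jig

## Task

The two plaster blocks are to be taped together as a square pair for drying: lay the thin plywood separator sheet flat on the block that already stands in the corner of the squaring jig and let go of it, then set the other plaster block on top of the sheet, lined up with the one below. Press that top block home into the corner so that it bears firmly but gently on the long fence and on the short fence at the same time, and finish while still holding it there with the gripper, pressed against both, for a colleague to wind the tape. Plaster chips, so set everything down softly, leave the lower block in its corner, and do not disturb the tape roll, the jar or the small cast cuff.

Things in the scene. Friction and masses are not known exactly. Their poses are not given: they have to be found in the camera images.
- jig: squaring jig, fixed, turned up to 0.3 rad: plywood base 170 x 180 x 12 mm with two wooden fences forming a corner. Origin: centre of the underside, z up. In its own axes the long fence's bearing face is the plane x = +50 mm, the short fence's y = +55 mm, so a 45 x 90 mm block that bears on both, long side on the long fence, has its centre at x +27.5, y +10 mm
- stop_long: the long fence, along the jig's +x side (origin: jig origin raised 12 mm, same axes): 20 mm thick, two uprights 52 mm above the base top (64 above the worktop) with a 56 mm finger gap between them from y = -18 to +38 mm, opposite the block's middle; in the gap only a rail 20 mm high (32 above the worktop)
- stop_short: the short fence, along the jig's +y side (origin: jig origin raised 12 mm, same axes): one upright 20 mm thick, from x = -12 to +44 mm, also 52 mm above the base top
- corner (a point): the point on the top face of the jig's base where the two bearing faces meet; axes as the jig's
- block_low_centre (a point): centre of the lower plaster block, white, 45 x 90 x 30 mm (x, y, z), 0.19 kg, loose: it already stands on the jig base in the corner, 1 to 3 mm short of each fence, its long side along the long fence; its top is 42 mm above the worktop
- block_low: the same lower plaster block; origin at the centre of its underside
- block_top_centre (a point): centre of the other plaster block, the same shape and size (45 x 90 x 30 mm, x, y, z; long side along its y), 0.13 to 0.25 kg: it lies flat on the worktop to the left or the right of the jig. On the sheet in the jig its centre is 63 mm and its top 78 mm above the worktop. Its two ends are alike
- block_top: the same other plaster block; origin at the centre of its underside
- sheet_centre (a point): centre of the separator: a stiff plywood sheet 40 x 84 x 6 mm (x, y, z; long side along its y), 30 g, lying flat on the worktop on the other side of the jig from the loose block. Centred on the lower block it clears each fence by about 3 to 6 mm
- sheet: the same separator sheet; origin at the centre of its underside
- tape_roll: roll of tape lying flat in front of the jig, 68 mm across, 24 mm high, origin at the centre of its underside; not to be disturbed
- slip_jar: jar with a blue lid behind the jig, 65 mm across, 92 mm high, origin at the centre of its underside; not to be disturbed
- loose_cuff: small white cast cuff, 40 x 35 x 18 mm, on the worktop to the left of the jig, origin at the centre of its underside; not to be disturbed
Mind the look-alikes: they are no part of the job. Leave any green or turquoise look-alike of the block_top alone.

How it is judged:
By the outcome, as a careful person would: the job done as asked, in the order asked, and still so for the second after the job is handed in, while the arm keeps its last pose, push and grip.
It also fails if it takes over 67 s, if anything falls off the work surface, if the arm or the gripper's body presses on something with over 40 N, if the wrist force passes 120 N, or if a joint passes its speed limit or range.

## Robot

A 6-joint arm with a two-finger parallel gripper is mounted at the origin on a cart in front of the work surface, level with it; the furniture and walls round the work are solid. World frame = base frame: x ahead of the robot, y to its left, z up, the work surface at z = 0. Lengths are in mm, angles in rad, forces in N, time in s.
With the tool pointing down it reaches from about 350 to 775 mm from the base axis. Payload 7.3 kg.
Tool frame: the origin (TCP) lies on the centre line of the jaws, within the pads' length; the fingertips stand 22 mm ahead of it and the grasp point (between the pads) lies 3 mm ahead of it (bot.finger_overhang is the distance from the TCP to the fingertips, in mm); y points along the fingers, z is the direction in which the jaws open and shut, and the axes are right-handed (so a half turn about y gives the same grasp; the last joint's range is limited). The gripper opens to 92 mm and grips with 3 to 60 N. Pads are 19 mm wide; open, the fingers measure 130 mm over their backs; the gripper's body (75 mm by 190 mm) begins 47 mm behind the grasp point.
Start: joints at [0.987, 0.342, 1.524, -0, 1.275, -0.146], TCP at [222.56, 475.51, 248.741] pointing down, gripper open.
Joint ranges: [-2.53, 2.53], [-0.77, 2.02], [0.04, 2.7], [-1, 4.14], [0.28, 2.66], [-3.11, 3.11]. Speed limits (rad/s): [2.57, 2.57, 3.14, 3.14, 3.14, 3.14].

## Interface

Orientations are given as [roll, pitch, yaw] about the fixed x, y, z axes, in that order (R = Rz(yaw) Ry(pitch) Rx(roll)).
In Python, from plant import bot, viewer, find_in, spot_point gives the robot as it stands.
- The arm moves only by the tool send_rows, never from a script. Its argument "moves" is a list of rows, each a list of 3 entries, a list of its own where there are three numbers: the shift along the tool's x, y, z in mm, then the turn, a rotation vector about the tool's x, y, z in degrees, then the finger opening in mm, from 0 to 91.8. A call has 1 to 20 rows; each row shifts and turns the pose as measured when the row begins, along the tool's axes as they then stand; what a row does not reach is not made up. A row lasts 1/8 s, in which the tool goes at most 62.5 mm and 10.7 degrees, less where a joint would pass 70% of its speed; a pose out of reach is approached as far as the arm can. A call with a gripper value outside its range is refused whole. The fingers move at their own pace and stop on an object; the grip force is fixed at half the most. Time passes only in rows, so rows that do not move let the fingers close. It gives the time, the measured TCP pose, the force and the opening at its end, in the units of the state.
- bot.get_obs(): the state, without advancing time (a new reading comes with each control period).
- viewer.capture(name): name is "scene" or "top" or "wrist"; returns the picture (400x640x3 uint8, blue, green, red); there is no depth.
- viewer.camera_model(name): a dict with "fx", "fy", "cx", "cy" (pixels), "rvec" (rotation vector, rad) and "tvec" (3), from world to camera coordinates, as OpenCV has them. Camera axes: x right, y down, z forward; pixel columns grow to the right and rows downward; lengths in mm; the calibration is good to about 2 mm. A picture is of the moment at which its call begins: read the wrist's pose just before it. camera_model takes no time and is no camera call; for the wrist camera it gives the pose at the moment of the call.
- bot.close_job(): hands the job in, once; it reports no verdict.
Trained networks look in the newest picture that a camera, given by its name, has taken for a name from the list of things; names that differ only in an ending like _2 or _b are one class to them, and where a whole thing is asked for, a point or a joint stands for the part that bears it (a point fixed in the world has none). Each returns a list of dicts, best first, with "conf" (0 to 1); they miss things now and then, are a little off and sometimes report something else, mostly with a low value. They report only what shows in the picture. A call takes as long as a camera call. They do not tell look-alikes from the thing itself.
- find_in(camera, thing): "extent" ([centre column, centre row, width, height] in pixels, round what is visible of it).
- spot_point(camera, thing): "point" ([column, row] in pixels: a listed point, or the origin of a listed thing).
The state is a dict: "time": time; "joint_positions": joint angles; "dq": joint speeds; "tau": joint torques, N m; "tool_pos": TCP position; "tcp_rot": TCP orientation; "contact_force": force on the tool from outside, world axes, zero at the start; "moment": the same for the moment, N m; "grip_width": finger opening in mm.
Only numpy, scipy, OpenCV 4.12 (cv2) and the standard library are available. Lean on these libraries where they do the work, as an engineer would, in place of code of your own. Each camera call takes 0.05 s, during which the arm holds its last target.

## Working session

There is one attempt and no reset: what is moved stays moved. The work goes in short steps, Python scripts to look and compute and a tool call to move; the robot and the scene stay as the last step left them, time stands still between calls to the robot, and variables do not carry over. Pictures are saved under pics/ and viewed, and the job is handed in when it is done.

Besides the shell and the picture viewer there is one more tool, called after "Call:" as a command line: name --argument value ..., lists and objects as JSON in quotes. send_rows: Moves the arm, as the interface text tells. Its arguments: {"type":"object","properties":{"moves":{"type":"array","items":{"type":"array"}}},"required":["moves"]}

```bash
ls; mkdir -p pics
python3 - <<'E'
from plant import bot, viewer, find_in, spot_point
import cv2
for c in ["scene","top","wrist"]:
    im=viewer.capture(c); cv2.imwrite(f"pics/{c}0.png",im)
o=bot.get_obs(); print(o["time"],o["tool_pos"],o["tcp_rot"],o["grip_width"],o["contact_force"],bot.finger_overhang)
E
```

```text
pics
0.15 [222.41413561 475.27894936 248.22944993] [-1.57188429e+00  1.18070505e-04 -4.37779298e-01] 91.70037680711503 [ 0.12424635 -0.62066086  0.02634891] 22.0
```

View pics/scene0.png

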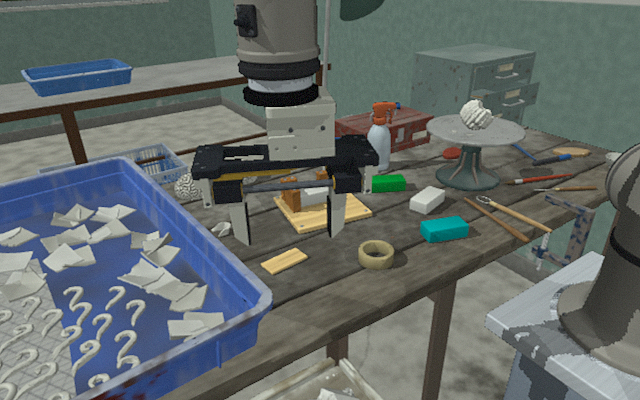

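View pics/top0.png

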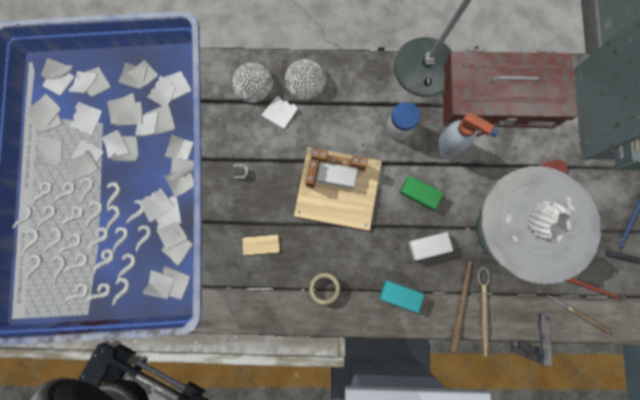

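View pics/wrist0.png

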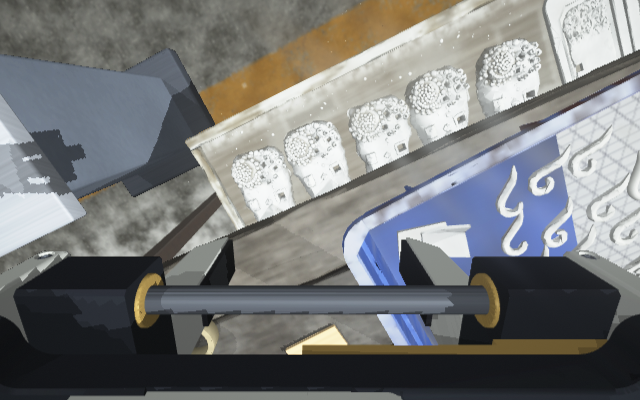

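```bash
cat > h.py <<'E'
import numpy as np, cv2
from plant import bot, viewer, find_in, spot_point
def cam(c):
    m=viewer.camera_model(c)
    K=np.array([[m["fx"],0,m["cx"]],[0,m["fy"],m["cy"]],[0,0,1]]);R=cv2.Rodrigues(np.array(m["rvec"],float))[0]
    return K,R,np.array(m["tvec"],float).ravel()
def back(cm,px,z):
    K,R,t=cm; d=R.T@np.linalg.inv(K)@np.array([px[0],px[1],1.]); C=-R.T@t
    return (C+d*(z-C[2])/d[2])
def proj(cm,P):
    K,R,t=cm; p=(R@np.atleast_2d(P).T).T+t; p=(K@p.T).T; return p[:,:2]/p[:,2:]
E
python3 - <<'E'
from h import *
im=viewer.capture("top"); cv2.imwrite("pics/t1.png",im); cm=cam("top")
print(-cm[1].T@cm[2], cm[0][0,0])
H={"block_top_centre":15,"block_low_centre":27,"sheet_centre":3,"jig":0,"corner":12,"tape_roll":0,"slip_jar":0,"loose_cuff":0,"stop_long":12,"stop_short":12}
for n,z in H.items():
    for r in spot_point("top",n)[:3]: print(n,round(r["conf"],2),np.round(r["point"],1),np.round(back(cm,r["point"],z),1))
cv2.imwrite("pics/t1c.png",cv2.resize(im[120:330,210:470],None,fx=3,fy=3,interpolation=cv2.INTER_CUBIC)[:600,:800])
E
```

```text
[410.09066014 212.12645687 976.36657057] 416.2779839181413
block_top_centre 0.98 [401.  294.4] [357.1  38.9  15. ]
block_top_centre 0.89 [430.  248.1] [462.1 -28.4  15. ]
block_top_centre 0.81 [424.3 194.1] [587.5 -17.8  15. ]
block_low_centre 0.74 [337.  173.8] [629.3 187.4  27. ]
sheet_centre 0.84 [259.  243.8] [464. 366.   3.]
jig 0.7 [338.3 187.5] [602.1 183.    0. ]
corner 0.86 [320.6 160.7] [664.  226.6  12. ]
tape_roll 0.85 [325.9 287.8] [367.1 208.    0. ]
tape_roll 0.57 [339.  186.9] [603.6 181.4   0. ]
slip_jar 0.73 [399.5 127. ] [755.7  35.8  -0. ]
slip_jar 0.25 [336.8 175.6] [631.1 187.1   0. ]
loose_cuff 0.5 [238.5 171.5] [636.5 424.1   0. ]
```

View pics/t1c.png

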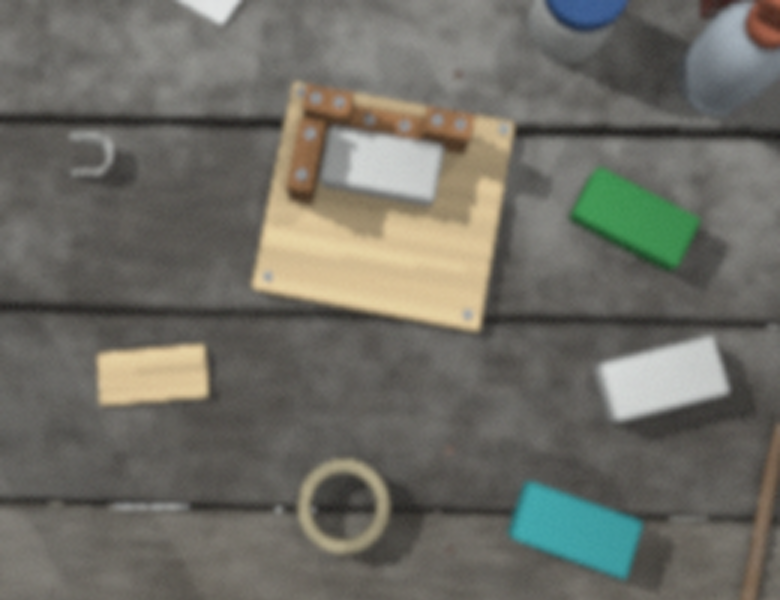

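```bash
cat > fit.py <<'E'
from h import *
def rect(cm,im,c,z,r,lo,hi,up=4):
    # HSV segmentation round a seed pixel, contour back-projected to height z, min-area rectangle
    x,y=int(c[0]),int(c[1]); x0,y0=max(x-r,0),max(y-r,0)
    cr=cv2.resize(im[y0:y+r,x0:x+r],None,fx=up,fy=up,interpolation=cv2.INTER_CUBIC)
    m=cv2.inRange(cv2.cvtColor(cr,cv2.COLOR_BGR2HSV),np.array(lo),np.array(hi))
    cs,_=cv2.findContours(m,cv2.RETR_EXTERNAL,cv2.CHAIN_APPROX_NONE)
    k=max(cs,key=cv2.contourArea)[:,0,:]
    px=(k+.5)/up-.5+[x0,y0]
    W=np.array([back(cm,p,z)[:2] for p in px],np.float32)
    (cx,cy),(w,h),a=cv2.minAreaRect(W)
    if w>h: a+=90; w,h=h,w
    # a: direction of 'w'(short) axis deg
    a=(a+90)%180-90
    b=cv2.boxPoints(((cx,cy),(w,h),a))
    return cx,cy,w,h,a,cv2.contourArea(W)
E
python3 - <<'E'
from fit import *
im=cv2.imread("pics/t1.png"); cm=cam("top"); hsv=cv2.cvtColor(im,cv2.COLOR_BGR2HSV)
for p in [(431,247),(261,245),(337,175),(340,205),(445,260),(300,245),(345,186)]: print(p,hsv[p[1],p[0]])
for vt in (140,155,170): print("bt",vt,np.round(rect(cm,im,(431,247),30,35,(0,0,vt),(180,60,255)),1))
for vt in (120,140,160): print("sheet",vt,np.round(rect(cm,im,(261,245),6,30,(8,50,vt),(30,255,255)),1))
for vt in (130,150): print("low",vt,np.round(rect(cm,im,(337,175),42,22,(0,0,vt),(180,40,255)),1))
for vt in (110,130): print("jig",vt,np.round(rect(cm,im,(338,190),12,55,(8,50,vt),(30,255,255)),1))
E
```

```text
(431, 247) [ 83   5 206]
(261, 245) [ 19  76 216]
(337, 175) [ 75   5 207]
(340, 205) [ 21  73 228]
(445, 260) [30 13 59]
(300, 245) [19 23 90]
(345, 186) [ 24  11 119]
bt 140 [ 466.9  -26.    45.3   92.1   15.3 3983.4]
bt 155 [ 466.9  -26.2   43.9   90.    15.2 3777.6]
bt 170 [ 467.   -26.2   42.3   87.9   15.2 3561.9]
sheet 120 [ 462.3  362.3   44.8   87.1    6.3 3701.9]
sheet 140 [ 462.6  362.5   43.1   86.2    6.1 3512.8]
sheet 160 [ 462.5  362.4   41.3   84.3    6.1 3309.6]
low 130 [ 625.3  186.5   47.1   87.8  -10.4 3804.3]
low 150 [ 625.3  184.3   44.9   82.4   -8.8 3080.4]
jig 110 [ 5.99100e+02  1.85100e+02  1.73800e+02  1.83600e+02 -9.50000e+00
  3.11138e+04]
jig 130 [ 5.99000e+02  1.85000e+02  1.73200e+02  1.82400e+02 -9.80000e+00
  3.06847e+04]
```

```bash
cat > plan.py <<'E'
from h import *
from scipy.spatial.transform import Rotation as Ro
import sys
def plan(tgt,psi,n,g):
    """rows to TCP tgt (mm), tool pointing straight down, yaw psi deg"""
    o=bot.get_obs(); p=np.array(o["tool_pos"]); R=Ro.from_euler("xyz",o["tcp_rot"])
    Rt=Ro.from_euler("xyz",[-90,0,psi],degrees=True)
    rv=(R.inv()*Rt).as_rotvec(degrees=True)
    rows=[]
    for k in range(n):
        Rk=R*Ro.from_rotvec(rv*k/n,degrees=True)
        d=Rk.inv().apply((np.array(tgt)-p)/n)
        rows.append([[round(float(v),1) for v in d],[round(float(v),2) for v in rv/n],g])
    print(str(rows).replace(" ",""))
def st():
    o=bot.get_obs(); print(round(o["time"],2),np.round(o["tool_pos"],1),np.round(np.degrees(o["tcp_rot"]),2),"F",np.round(o["contact_force"],1),"M",np.round(o["moment"],2),"w",round(o["grip_width"],1))
if __name__=="__main__":
    a=[float(v) for v in sys.argv[1:]]; st(); plan(a[:3],a[3],int(a[4]),a[5])
    K,R,t=cam("wrist"); print("wcam",np.round(-R.T@t,1),"fwd",np.round(R[2],2),"f",K[0,0])
E
python3 plan.py 462 362 160 -84 8 90
```

```text
0.7 [222.5 475.5 248.7] [-90.     0.   -25.08] F [ 0.7  0.  -0.3] M [-0.01 -0.02 -0.06] w 91.8
[[[33.1,11.1,-0.2],[-0.0,7.36,-0.0],90.0],[[32.9,11.1,4.1],[-0.0,7.36,-0.0],90.0],[[32.1,11.1,8.3],[-0.0,7.36,-0.0],90.0],[[30.8,11.1,12.3],[-0.0,7.36,-0.0],90.0],[[28.9,11.1,16.1],[-0.0,7.36,-0.0],90.0],[[26.6,11.1,19.7],[-0.0,7.36,-0.0],90.0],[[23.9,11.1,23.0],[-0.0,7.36,-0.0],90.0],[[20.7,11.1,25.8],[-0.0,7.36,-0.0],90.0]]
wcam [146.8 510.9 385.1] fwd [ 0.27 -0.13 -0.95] f 317.24989588021555
```

Call:
send_rows --moves '[[[33, 11, 0], [0, 7.4, 0], 90], [[33, 11, 4], [0, 7.4, 0], 90], [[32, 11, 8], [0, 7.4, 0], 90], [[31, 11, 12], [0, 7.4, 0], 90], [[29, 11, 16], [0, 7.4, 0], 90], [[26.5, 11, 20], [0, 7.4, 0], 90], [[24, 11, 23], [0, 7.4, 0], 90], [[20.5, 11, 26], [0, 7.4, 0], 90], [[0, 0, 0], [0, 0, 0], 90]]'

```text
time: 1.82
tool_pos: [467.8, 355.5, 158.4]
tcp_rot: [-1.569, 0.003, -1.503]
contact_force: [-0.0, 0.4, -0.6]
grip_width: 90.2
```

```bash
python3 - <<'E'
from fit import *
from plan import st
st(); print(bot.get_obs()["joint_positions"])
im=viewer.capture("wrist"); cm=cam("wrist"); cv2.imwrite("pics/w1.png",im)
for n,z in {"sheet_centre":3,"jig":0,"corner":12,"block_low_centre":27}.items():
    for r in spot_point("wrist",n)[:2]: print(n,round(r["conf"],2),np.round(r["point"],1),np.round(back(cm,r["point"],z),1))
E
python3 plan.py 462 362 160 -84 4 90
```

```text
1.82 [467.8 355.5 158.4] [-89.92   0.15 -86.12] F [-0.   0.4 -0.6] M [-0.05  0.08  0.  ] w 90.2
[0.51851229 0.53508696 1.47590918 0.00193166 1.12816966 0.45000763]
sheet_centre 0.87 [313.1 180.4] [461.6 366.6   3. ]
jig 0.75 [424. 341.] [599.3 188.1   0. ]
2.08 [465.6 357.5 160. ] [-89.84   0.22 -85.82] F [ 0.5 -0.   0.7] M [-0.09  0.1  -0.04] w 89.8
[[[-1.2,0.0,-0.8],[-0.04,-0.45,-0.05],90.0],[[-1.2,0.0,-0.8],[-0.04,-0.45,-0.05],90.0],[[-1.2,0.0,-0.8],[-0.04,-0.45,-0.05],90.0],[[-1.2,0.0,-0.8],[-0.04,-0.45,-0.05],90.0]]
wcam [457.7 439.3 296.8] fwd [ 0.02 -0.29 -0.96] f 317.24989588021555
```

View pics/w1.png

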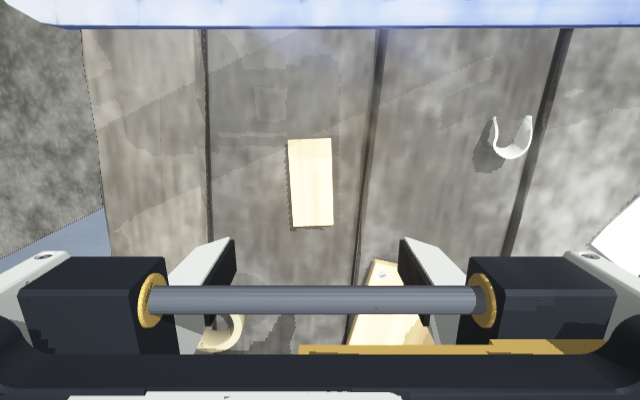

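Run:
```python
from fit import *
im=cv2.imread("pics/w1.png"); cm=cam("wrist"); hsv=cv2.cvtColor(im,cv2.COLOR_BGR2HSV)
print(hsv[180,310],hsv[220,315],hsv[180,345],hsv[180,280])
for vt,s in ((200,30),(200,45),(220,30),(170,30)): print(vt,s,np.round(rect(cm,im,(312,182),6,56,(8,s,vt),(40,255,255)),1))
```

```text
[ 27  22 254] [ 26  30 253] [ 22  30 154] [ 21  20 175]
200 30 [ 458.8  365.1   40.3   85.1    6.5 3357.2]
200 45 [450.1 404.7  16.2  42.4 -57.9  59.9]
220 30 [455.6 395.1  25.4  40.1 -85.9 383.1]
170 30 [ 458.9  365.    40.8   85.8    6.5 3425.4]
```

```bash
python3 - <<'E'
from fit import *
from plan import st
cm=cam("wrist");im=viewer.capture("wrist");cm2=cam("wrist"); cv2.imwrite("pics/w2.png",im);st()
for c in (cm,cm2): print(np.round(rect(c,im,(312,182),6,56,(8,0,200),(40,255,255)),1))
E
python3 plan.py 461 363.5 60 -83.5 4 70
```

```text
2.12 [465.6 357.6 160.1] [-89.82   0.22 -85.82] F [0.5 0.3 0. ] M [-0.08  0.08  0.01] w 89.6
[ 460.8  363.2   40.    84.7    6.3 3318.3]
[ 460.8  363.2   40.    84.7    6.3 3319.2]
2.12 [465.6 357.6 160.1] [-89.82   0.22 -85.82] F [0.5 0.3 0. ] M [-0.08  0.08  0.01] w 89.6
[[[-1.5,25.0,-1.1],[-0.05,-0.58,-0.06],70.0],[[-1.5,25.0,-1.1],[-0.05,-0.58,-0.06],70.0],[[-1.5,25.0,-1.1],[-0.05,-0.58,-0.06],70.0],[[-1.6,25.0,-1.0],[-0.05,-0.58,-0.06],70.0]]
wcam [457.7 439.3 296.8] fwd [ 0.02 -0.29 -0.96] f 317.24989588021555
```

Call:
send_rows --moves '[[[-1.5, 25, -1.1], [-0.05, -0.6, -0.06], 70], [[-1.5, 25, -1.1], [-0.05, -0.6, -0.06], 70], [[-1.5, 25, -1.1], [-0.05, -0.6, -0.06], 70], [[-1.5, 25, -1], [-0.05, -0.6, -0.06], 70], [[0, 0, 0], [0, 0, 0], 70], [[0, 0, 0], [0, 0, 0], 70]]'

```text
time: 2.88
tool_pos: [459.3, 367.8, 61.9]
tcp_rot: [-1.565, 0.003, -1.446]
contact_force: [-0.3, -0.4, 0.2]
grip_width: 69.7
```

```bash
python3 plan.py 461 363.2 24.3 -83.7 4 70
```

```text
2.88 [459.3 367.8  61.9] [-89.65   0.16 -82.85] F [-0.3 -0.4  0.2] M [-0.02  0.03  0.  ] w 69.7
[[[1.2,9.4,0.2],[-0.09,0.21,-0.04],70.0],[[1.2,9.4,0.2],[-0.09,0.21,-0.04],70.0],[[1.2,9.4,0.3],[-0.09,0.21,-0.04],70.0],[[1.2,9.4,0.3],[-0.09,0.21,-0.04],70.0]]
wcam [446.7 449.2 198.5] fwd [ 0.04 -0.29 -0.95] f 317.24989588021555
```

Call:
send_rows --moves '[[[1.2, 9, 0.3], [-0.1, 0.2, 0], 70], [[1.2, 9, 0.3], [-0.1, 0.2, 0], 70], [[1, 8, 0.3], [-0.1, 0.2, 0], 70], [[0, 5, 0.3], [0, 0, 0], 70], [[0, 0, 0], [0, 0, 0], 70], [[0, 0, 0], [0, 0, 0], 70]]'

```text
time: 3.62
tool_pos: [462.3, 365.0, 31.0]
tcp_rot: [-1.567, 0.004, -1.457]
contact_force: [0.4, 0.3, -0.7]
grip_width: 69.8
```

```bash
python3 plan.py 461 363.2 24.3 -83.7 1 70
```

```text
3.62 [462.3 365.   31. ] [-89.78   0.24 -83.51] F [ 0.4  0.3 -0.7] M [-0.04  0.03  0.  ] w 69.8
[[[1.7,6.7,-1.5],[-0.22,0.19,-0.25],70.0]]
wcam [451.  446.3 167.7] fwd [ 0.04 -0.29 -0.96] f 317.24989588021555
```

Call:
send_rows --moves '[[[1.7, 3.5, -1.5], [-0.2, 0.2, -0.25], 70], [[0, 3, 0], [0, 0, 0], 70], [[0, 0, 0], [0, 0, 0], 70]]'

```text
time: 4.0
tool_pos: [461.0, 363.2, 24.5]
tcp_rot: [-1.57, -0.0, -1.461]
contact_force: [-0.7, 0.6, 0.2]
grip_width: 69.9
```

```bash
python3 plan.py 461 363.2 24.3 -83.7 1 70
```

```text
4.0 [461.  363.2  24.5] [-8.996e+01 -1.000e-02 -8.372e+01] F [-0.7  0.6  0.2] M [-0.09  0.02  0.01] w 69.9
[[[-0.1,0.2,-0.0],[-0.04,-0.02,0.01],70.0]]
wcam [450.4 445.2 160.8] fwd [ 0.03 -0.3  -0.95] f 317.24989588021555
```

Pose is right (tips about 2.5 mm above the worktop). Closing.

Call:
send_rows --moves '[[[0, 0, 0], [0, 0, 0], 30], [[0, 0, 0], [0, 0, 0], 30], [[0, 0, 0], [0, 0, 0], 30], [[0, 0, 0], [0, 0, 0], 30], [[0, 0, 0], [0, 0, 0], 30], [[0, 0, 0], [0, 0, 0], 30]]'

```text
time: 4.75
tool_pos: [461.1, 363.3, 24.6]
tcp_rot: [-1.57, 0.0, -1.461]
contact_force: [-0.1, -0.6, 0.5]
grip_width: 39.3
```

Call:
send_rows --moves '[[[0, -5, 0], [0, 0, 0], 30], [[0, -15, 0], [0, 0, 0], 30], [[0, -30, 0], [0, 0, 0], 30], [[0, -40, 0], [0, 0, 0], 30], [[0, -40, 0], [0, 0, 0], 30], [[0, 0, 0], [0, 0, 0], 30]]'

```text
time: 5.5
tool_pos: [461.4, 363.5, 163.3]
tcp_rot: [-1.567, 0.001, -1.461]
contact_force: [0.4, -0.4, -0.5]
grip_width: 38.8
```

```bash
python3 plan.py 610 110 155 -99.7 8 30
```

```text
5.5 [461.4 363.5 163.3] [-8.977e+01  8.000e-02 -8.371e+01] F [ 0.4 -0.4 -0.5] M [-0.06  0.04 -0.03] w 38.8
[[[33.5,1.1,15.0],[-0.03,2.0,-0.01],30.0],[[33.0,1.1,16.1],[-0.03,2.0,-0.01],30.0],[[32.4,1.1,17.3],[-0.03,2.0,-0.01],30.0],[[31.8,1.1,18.4],[-0.03,2.0,-0.01],30.0],[[31.1,1.1,19.5],[-0.03,2.0,-0.01],30.0],[[30.4,1.1,20.6],[-0.03,2.0,-0.01],30.0],[[29.7,1.0,21.6],[-0.03,2.0,-0.01],30.0],[[28.9,1.0,22.7],[-0.03,2.0,-0.01],30.0]]
wcam [450.3 445.3 299.8] fwd [ 0.04 -0.3  -0.95] f 317.24989588021555
```

Call:
send_rows --moves '[[[20, 1, 9], [0, 1, 0], 30], [[33, 1, 16], [0, 2, 0], 30], [[33, 1, 16], [0, 2, 0], 30], [[32.5, 1, 17], [0, 2, 0], 30], [[32, 1, 18.5], [0, 2, 0], 30], [[31, 1, 19.5], [0, 2, 0], 30], [[30, 1, 20], [0, 2, 0], 30], [[29.5, 1, 20], [0, 2, 0], 30], [[14, 0, 10], [0, 2, 0], 30], [[0, 0, 0], [0, 0, 0], 30], [[0, 0, 0], [0, 0, 0], 30]]'

```text
time: 6.88
tool_pos: [603.5, 99.4, 152.7]
tcp_rot: [-1.575, 0.001, -1.765]
contact_force: [0.0, 0.2, -0.7]
grip_width: 39.1
```

Run:
```python
from fit import *
from plan import st
cm=cam("wrist");im=viewer.capture("wrist"); cv2.imwrite("pics/w3.png",im);st()
s=viewer.capture("scene");cv2.imwrite("pics/s3.png",s)
for n,z in {"block_low_centre":27,"jig":0,"corner":12,"stop_long":12}.items():
    for r in spot_point("wrist",n)[:2]: print(n,round(r["conf"],2),np.round(r["point"],1),np.round(back(cm,r["point"],z),1))
```

```text
6.92 [603.5  99.5 152.7] [-9.0250e+01  7.0000e-02 -1.0111e+02] F [-0.2  0.7 -0.6] M [-0.13  0.07  0.01] w 39.0
block_low_centre 0.69 [323.3  87.6] [624.1 189.   27. ]
jig 0.9 [294.   98.7] [598.1 185.9   0. ]
corner 0.63 [354.4  23.1] [657.1 231.4  12. ]
```

View pics/w3.png

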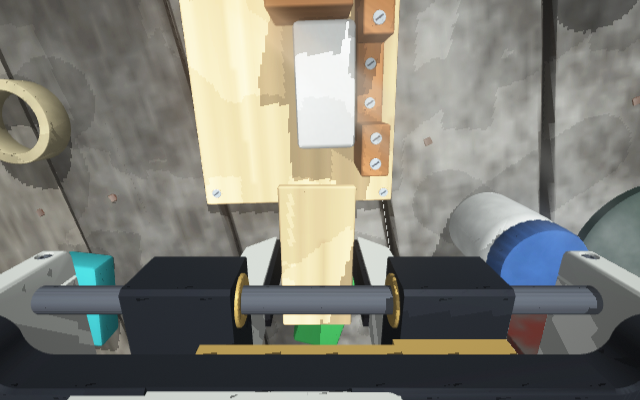

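View pics/s3.png

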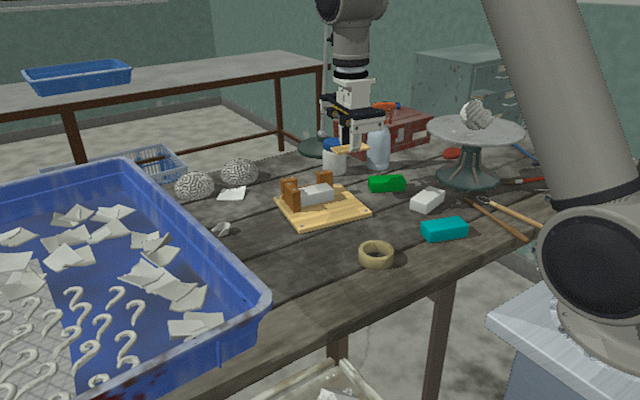

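Run:
```python
from fit import *
cm=cam("wrist");im=cv2.imread("pics/w3.png");hsv=cv2.cvtColor(im,cv2.COLOR_BGR2HSV)
print(hsv[85,325],hsv[170,310],hsv[85,285],hsv[60,365])
for vt,s in ((170,15),(190,15),(170,25),(210,15)): print(vt,np.round(rect(cm,im,(324,84),42,75,(0,0,vt),(180,s,255)),1))
from scipy.optimize import minimize
# held sheet: visible end corners, hand-read
for p in [(278,186),(354,186),(282,324),(349,324)]: print(np.round(back(cm,p,134.2),1))
# jig base near corners (top z12) & far
for p in [(208,203),(391,199)]: print(p,np.round(back(cm,p,12),1))
cv2.imwrite("pics/w3c.png",cv2.resize(im[0:210,190:410],None,fx=2.85,fy=2.85,interpolation=cv2.INTER_CUBIC))
```

```text
[ 45   2 246] [ 20  79 194] [ 20  77 185] [ 14 104 147]
170 [ 625.5  188.2   43.8   87.6   -9.5 3664.6]
190 [ 625.5  188.2   43.4   86.1   -9.2 3527.8]
170 [ 625.5  188.2   44.1   87.7   -9.3 3713.9]
210 [ 625.5  188.3   43.    85.6   -9.2 2850.9]
[590.9 143.4 134.2]
[628.6 136.  134.2]
[574.1  61.7 134.2]
[612.6  54.3 134.2]
(208, 203) [502.2 111.3  12. ]
(391, 199) [667.8  82.8  12. ]
```

View pics/w3c.png

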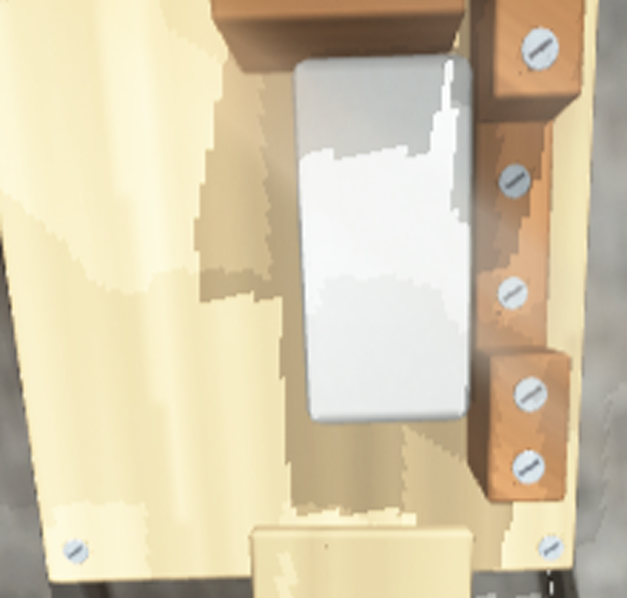

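```bash
python3 plan.py 625.5 188.4 125 -99.5 4 30
```

```text
7.17 [603.9  99.1 153. ] [-9.0200e+01  7.0000e-02 -1.0112e+02] F [ 0.2 -0.6 -0.6] M [-0.16  0.02 -0.06] w 39.1
[[[-22.9,7.0,1.0],[0.05,-0.4,-0.02],30.0],[[-22.9,7.0,1.2],[0.05,-0.4,-0.02],30.0],[[-22.9,7.0,1.3],[0.05,-0.4,-0.02],30.0],[[-22.9,7.0,1.5],[0.05,-0.4,-0.02],30.0]]
wcam [618.5 179.9 289.4] fwd [-0.06 -0.29 -0.95] f 317.24989588021555
```

Call:
send_rows --moves '[[[-20, 6, 1], [0, -0.4, 0], 30], [[-23, 7, 1.2], [0, -0.4, 0], 30], [[-23, 7, 1.3], [0, -0.4, 0], 30], [[-20, 7, 1.3], [0, -0.4, 0], 30], [[-3, 0, 0], [0, 0, 0], 30], [[0, 0, 0], [0, 0, 0], 30]]'

```text
time: 7.92
tool_pos: [625.4, 194.7, 123.0]
tcp_rot: [-1.575, 0.001, -1.732]
contact_force: [-0.1, -1.5, 1.1]
grip_width: 38.6
```

```bash
python3 plan.py 625.5 188.4 90 -99.5 2 30
```

```text
7.92 [625.4 194.7 123. ] [-9.027e+01  7.000e-02 -9.921e+01] F [-0.1 -1.5  1.1] M [-0.11  0.09 -0.01] w 38.6
[[[3.1,16.5,0.6],[0.13,0.14,-0.03],30.0],[[3.1,16.5,0.6],[0.13,0.14,-0.03],30.0]]
wcam [637.5 275.9 259.5] fwd [-0.05 -0.29 -0.95] f 317.24989588021555
```

Call:
send_rows --moves '[[[3, 12, 0.6], [0.13, -0.1, 0], 30], [[3, 12, 0.6], [0.13, -0.1, 0], 30], [[0, 6, 0], [0, 0, 0], 30], [[0, 0, 0], [0, 0, 0], 30]]'

```text
time: 8.43
tool_pos: [625.4, 185.8, 90.8]
tcp_rot: [-1.571, 0.0, -1.731]
contact_force: [-0.2, -0.0, -0.0]
grip_width: 39.0
```

```bash
python3 plan.py 625.5 188.4 75 -99.5 2 30
```

```text
8.43 [625.4 185.8  90.8] [-9.003e+01  3.000e-02 -9.916e+01] F [-0.2 -0.  -0. ] M [-0.06  0.08  0.02] w 39.0
[[[-1.3,7.9,-0.2],[0.01,0.17,-0.01],30.0],[[-1.3,7.9,-0.2],[0.01,0.17,-0.01],30.0]]
wcam [636.9 267.2 227.2] fwd [-0.05 -0.29 -0.95] f 317.24989588021555
```

Call:
send_rows --moves '[[[-1.2, 7, -0.2], [0, 0.3, 0], 30], [[-0.8, 6, 0], [0, 0.1, 0], 30], [[0, 3, 0], [0, 0, 0], 30], [[0, 0, 0], [0, 0, 0], 30], [[0, 0, 0], [0, 0, 0], 30]]'

```text
time: 9.05
tool_pos: [626.0, 188.1, 74.3]
tcp_rot: [-1.57, 0.001, -1.738]
contact_force: [0.5, -1.2, -0.3]
grip_width: 39.2
```

```bash
python3 plan.py 625.5 188.4 67.5 -99.5 2 30
python3 - <<'E'
from h import *
cv2.imwrite("pics/s4.png",viewer.capture("scene")[140:270,220:440].repeat(3,0).repeat(3,1))
cv2.imwrite("pics/w4.png",viewer.capture("wrist"))
E
```

```text
9.05 [626.  188.1  74.3] [-8.996e+01  5.000e-02 -9.959e+01] F [ 0.5 -1.2 -0.3] M [-0.11  0.06 -0.04] w 39.2
[[[-0.1,3.4,-0.3],[-0.02,-0.05,-0.03],30.0],[[-0.1,3.4,-0.3],[-0.02,-0.05,-0.03],30.0]]
wcam [637.9 269.4 210.7] fwd [-0.05 -0.29 -0.95] f 317.24989588021555
```

View pics/s4.png

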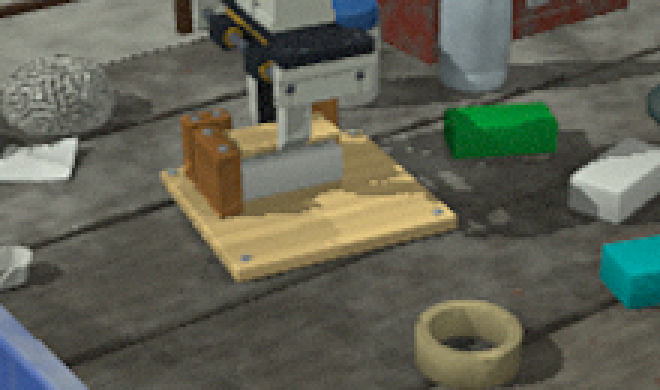

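View pics/w4.png

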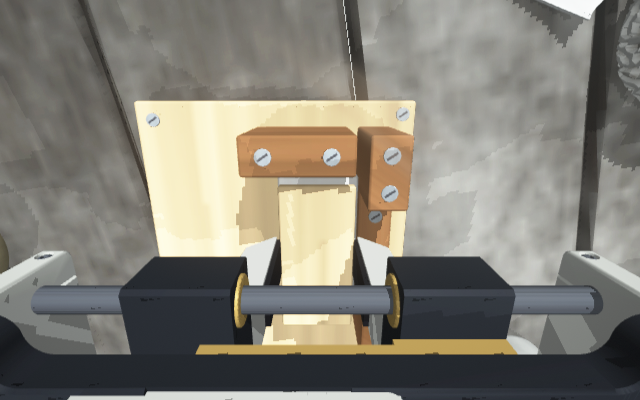

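Call:
send_rows --moves '[[[0, 3, 0], [0, 0, 0], 30], [[0, 2, 0], [0, 0, 0], 30], [[0, 1, 0], [0, 0, 0], 30], [[0, 0, 0], [0, 0, 0], 30]]'

```text
time: 9.65
tool_pos: [626.1, 188.0, 68.1]
tcp_rot: [-1.57, 0.001, -1.738]
contact_force: [0.7, -0.0, 1.0]
grip_width: 39.5
```

```bash
python3 plan.py 625.5 188.4 66.5 -99.5 1 30
```

```text
9.65 [626.1 188.   68.1] [-8.995e+01  6.000e-02 -9.960e+01] F [ 0.7 -0.   1. ] M [-0.07  0.03  0.02] w 39.5
[[[-0.3,1.6,-0.6],[-0.05,-0.1,-0.06],30.0]]
wcam [638.  269.3 204.6] fwd [-0.05 -0.29 -0.95] f 317.24989588021555
```

Call:
send_rows --moves '[[[-0.3, 0.8, -0.5], [0, 0, 0], 30], [[0, 0, 0], [0, 0, 0], 30]]'

```text
time: 9.9
tool_pos: [625.6, 188.5, 67.3]
tcp_rot: [-1.57, 0.001, -1.738]
contact_force: [0.4, -0.3, -0.4]
grip_width: 38.8
```

Call:
send_rows --moves '[[[0, 0.6, 0], [0, 0, 0], 30], [[0, 0, 0], [0, 0, 0], 30]]'

```text
time: 10.15
tool_pos: [625.7, 188.5, 66.7]
tcp_rot: [-1.57, 0.001, -1.738]
contact_force: [-0.0, -0.5, -0.4]
grip_width: 39.2
```

```bash
python3 plan.py 625.5 188.4 66.5 -99.5 1 30
```

```text
10.15 [625.7 188.5  66.7] [-8.993e+01  6.000e-02 -9.959e+01] F [-0.  -0.5 -0.4] M [-0.1   0.04 -0.01] w 39.2
[[[0.1,0.2,-0.2],[-0.07,-0.09,-0.06],30.0]]
wcam [637.5 269.7 203.2] fwd [-0.05 -0.29 -0.95] f 317.24989588021555
```

Call:
send_rows --moves '[[[0, 0.4, 0], [0, 0, 0], 30], [[0, 0, 0], [0, 0, 0], 30]]'

```text
time: 10.4
tool_pos: [625.8, 188.5, 66.7]
tcp_rot: [-1.569, 0.001, -1.738]
contact_force: [0.2, -1.0, -0.1]
grip_width: 39.2
```

Call:
send_rows --moves '[[[0, 0.4, 0], [0, 0, 0], 30], [[0, 0, 0], [0, 0, 0], 30]]'

```text
time: 10.65
tool_pos: [625.8, 188.5, 66.7]
tcp_rot: [-1.569, 0.001, -1.738]
contact_force: [-0.4, 0.8, 0.3]
grip_width: 39.4
```

Call:
send_rows --moves '[[[0, 0.8, 0], [0, 0, 0], 30], [[0, 0, 0], [0, 0, 0], 30]]'

```text
time: 10.9
tool_pos: [625.8, 188.5, 66.7]
tcp_rot: [-1.569, 0.001, -1.738]
contact_force: [-0.6, -0.1, 0.1]
grip_width: 38.9
```

Call:
send_rows --moves '[[[0, 0, 0], [0, 0, 0], 44], [[0, 0, 0], [0, 0, 0], 60], [[0, 0, 0], [0, 0, 0], 60], [[0, -4, 0], [0, 0, 0], 60], [[0, -15, 0], [0, 0, 0], 60], [[0, -30, 0], [0, 0, 0], 60], [[0, -40, 0], [0, 0, 0], 80], [[0, 0, 0], [0, 0, 0], 80]]'

```text
time: 11.9
tool_pos: [626.3, 188.6, 161.1]
tcp_rot: [-1.567, 0.002, -1.738]
contact_force: [0.7, 0.8, -0.2]
grip_width: 75.2
```

```bash
python3 - <<'E'
from h import *
cv2.imwrite("pics/s5.png",viewer.capture("scene")[140:270,220:440].repeat(3,0).repeat(3,1))
cv2.imwrite("pics/w5.png",viewer.capture("wrist"))
E
python3 plan.py 470 -90 150 -74.8 8 80
```

```text
12.0 [624.4 188.2 157.1] [-9.013e+01 -1.000e-02 -9.960e+01] F [-0.6  0.8 -0.1] M [-0.14  0.05 -0.03] w 79.3
[[[37.5,0.9,-13.2],[0.02,-3.1,-0.0],80.0],[[36.7,0.9,-15.2],[0.02,-3.1,-0.0],80.0],[[35.9,0.9,-17.2],[0.02,-3.1,-0.0],80.0],[[34.9,0.9,-19.1],[0.02,-3.1,-0.0],80.0],[[33.8,0.9,-21.0],[0.02,-3.1,-0.0],80.0],[[32.6,0.9,-22.8],[0.02,-3.1,-0.0],80.0],[[31.3,0.9,-24.5],[0.02,-3.1,-0.0],80.0],[[30.0,0.9,-26.2],[0.02,-3.1,-0.0],80.0]]
wcam [636.7 269.5 293.5] fwd [-0.05 -0.29 -0.95] f 317.24989588021555
```

View pics/s5.png

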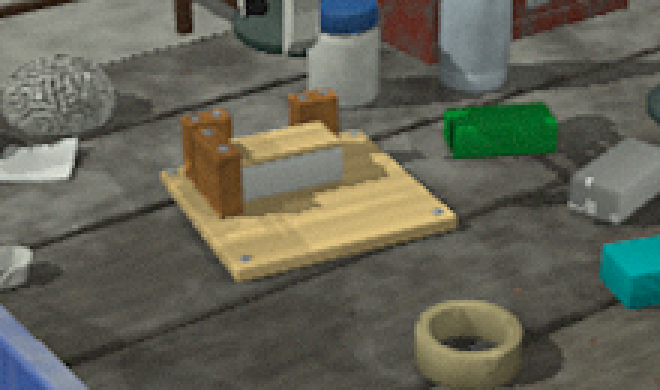

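View pics/w5.png

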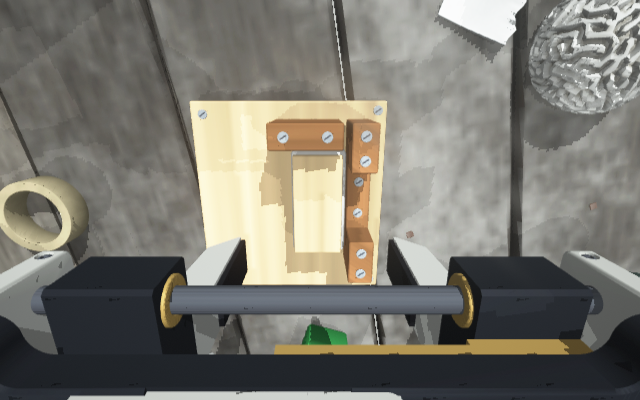

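```bash
python3 plan.py 467 -28 160 -74.8 8 80
```

```text
12.0 [624.4 188.2 157.1] [-9.013e+01 -1.000e-02 -9.960e+01] F [-0.6  0.8 -0.1] M [-0.14  0.05 -0.03] w 79.3
[[[29.9,-0.3,-14.9],[0.02,-3.1,-0.0],80.0],[[29.1,-0.3,-16.5],[0.02,-3.1,-0.0],80.0],[[28.1,-0.3,-18.0],[0.02,-3.1,-0.0],80.0],[[27.1,-0.3,-19.5],[0.02,-3.1,-0.0],80.0],[[26.0,-0.3,-21.0],[0.02,-3.1,-0.0],80.0],[[24.9,-0.3,-22.3],[0.02,-3.1,-0.0],80.0],[[23.6,-0.3,-23.7],[0.02,-3.1,-0.0],80.0],[[22.3,-0.4,-24.9],[0.02,-3.1,-0.0],80.0]]
wcam [636.7 269.5 293.5] fwd [-0.05 -0.29 -0.95] f 317.24989588021555
```

Call:
send_rows --moves '[[[18, -1, -8], [0, -2, 0], 80], [[29, -1, -16], [0, -3, 0], 80], [[28, 0, -18], [0, -3, 0], 80], [[27, 0, -19], [0, -3, 0], 80], [[26, 0, -21], [0, -3, 0], 80], [[25, 0, -22], [0, -3, 0], 80], [[24, 0, -24], [0, -3, 0], 80], [[22, 0, -24], [0, -3, 0], 80], [[10, 0, -8], [0, -2, 0], 80], [[0, 0, 0], [0, 0, 0], 80], [[0, 0, 0], [0, 0, 0], 80]]'

```text
time: 13.38
tool_pos: [456.7, -31.7, 150.4]
tcp_rot: [-1.594, 0.008, -1.288]
contact_force: [-0.3, 0.1, 0.6]
grip_width: 80.0
```

Run:
```python
from fit import *
from plan import st
cm=cam("wrist");im=viewer.capture("wrist");cm2=cam("wrist"); cv2.imwrite("pics/w6.png",im);st()
for r in spot_point("wrist","block_top_centre")[:3]: print(round(r["conf"],2),np.round(r["point"],1),np.round(back(cm,r["point"],15),1))
```

```text
13.43 [456.8 -31.6 150.4] [-91.32   0.48 -73.78] F [-0.1 -0.   0.3] M [-0.09  0.04  0.04] w 80.2
0.86 [226.   86.5] [355.4  37.6  15. ]
0.62 [332.  198.2] [465.8 -28.6  15. ]
0.59 [469.5 215.7] [589.3  -9.   15. ]
```

View pics/w6.png

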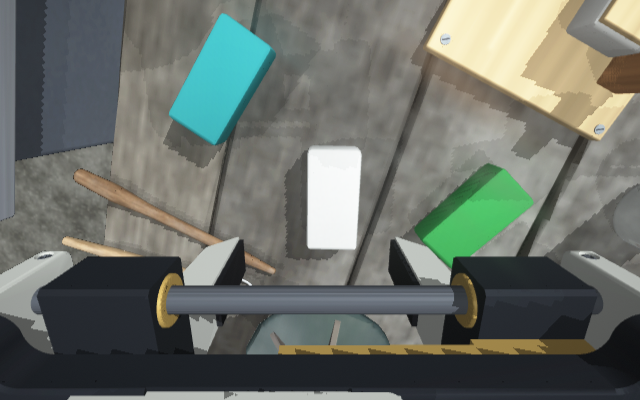

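```bash
python3 - <<'E'
from fit import *
cm=cam("wrist");im=cv2.imread("pics/w6.png");hsv=cv2.cvtColor(im,cv2.COLOR_BGR2HSV)
for vt in (190,215,235): print(vt,np.round(rect(cm,im,(333,197),30,62,(0,0,vt),(180,25,255)),1))
cv2.imwrite("pics/w6c.png",im[130:265,280:390].repeat(4,0).repeat(4,1))
E
python3 plan.py 466.5 -27 60 -75 4 80
```

```text
190 [ 465.4  -25.5   43.6   90.5   15.3 3853.9]
215 [ 465.6  -25.9   43.1   88.7   15.4 3738.4]
235 [ 465.9  -26.4   42.6   87.2   15.6 3623. ]
13.47 [456.9 -31.5 150.4] [-91.31   0.47 -73.75] F [ 0.2 -0.3  0.2] M [-0.04  0.04  0.  ] w 80.0
[[[-0.2,22.5,3.1],[0.33,0.31,-0.11],80.0],[[-0.3,22.6,3.0],[0.33,0.31,-0.11],80.0],[[-0.3,22.6,2.9],[0.33,0.31,-0.11],80.0],[[-0.4,22.6,2.7],[0.33,0.31,-0.11],80.0]]
wcam [435.7  47.5 287.4] fwd [ 0.06 -0.29 -0.96] f 317.24989588021555
```

View pics/w6c.png

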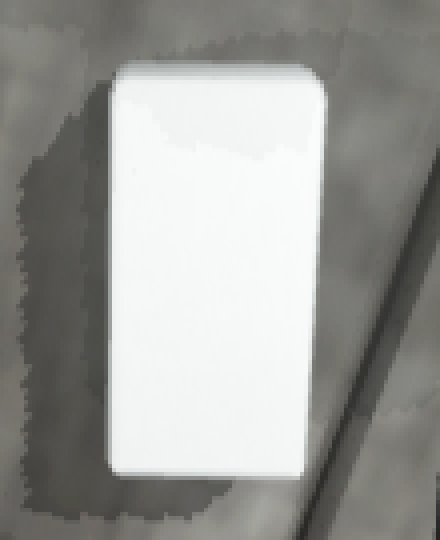

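Call:
send_rows --moves '[[[-0.2, 20, 2.8], [0.33, 0.2, -0.1], 80], [[-0.3, 22, 2.8], [0.33, 0.2, -0.1], 80], [[-0.3, 22, 2.8], [0.33, 0.2, -0.1], 80], [[-0.3, 18, 2.5], [0.33, 0.2, -0.1], 80], [[0, 0, 0], [0, 0, 0], 80], [[0, 0, 0], [0, 0, 0], 80]]'

```text
time: 14.22
tool_pos: [468.3, -24.3, 66.4]
tcp_rot: [-1.568, 0.0, -1.298]
contact_force: [0.8, 0.4, 0.4]
grip_width: 80.2
```

```bash
python3 plan.py 466.3 -26.3 26.2 -74.6 3 80
```

```text
14.22 [468.3 -24.3  66.4] [-8.985e+01  2.000e-02 -7.437e+01] F [0.8 0.4 0.4] M [-0.11 -0.01  0.02] w 80.2
[[[0.5,13.4,-0.9],[-0.05,0.08,-0.01],80.0],[[0.5,13.4,-0.9],[-0.05,0.08,-0.01],80.0],[[0.5,13.4,-0.8],[-0.05,0.08,-0.01],80.0]]
wcam [444.4  55.1 202.8] fwd [ 0.08 -0.29 -0.95] f 317.24989588021555
```

Call:
send_rows --moves '[[[0.4, 12, -0.6], [0, 0.1, 0], 80], [[0.4, 12, -0.6], [0, 0.1, 0], 80], [[0.4, 10, -0.6], [0, 0, 0], 80], [[0, 5, 0], [0, 0, 0], 80], [[0, 0, 0], [0, 0, 0], 80], [[0, 0, 0], [0, 0, 0], 80]]'

```text
time: 14.98
tool_pos: [467.6, -26.1, 25.7]
tcp_rot: [-1.567, -0.001, -1.302]
contact_force: [-0.3, -0.1, 0.2]
grip_width: 79.9
```

```bash
python3 plan.py 466.3 -26.3 26.2 -74.6 1 80
```

```text
14.97 [467.6 -26.1  25.7] [-8.976e+01 -4.000e-02 -7.459e+01] F [-0.3 -0.1  0.2] M [-0.08  0.04 -0.01] w 79.9
[[[-0.2,-0.5,-1.3],[-0.24,0.01,0.04],80.0]]
wcam [443.7  53.4 162. ] fwd [ 0.08 -0.29 -0.95] f 317.24989588021555
```

Call:
send_rows --moves '[[[0, 0, -1], [-0.2, 0, 0], 80], [[0, 0, 0], [0, 0, 0], 40], [[0, 0, 0], [0, 0, 0], 40], [[0, 0, 0], [0, 0, 0], 40], [[0, 0, 0], [0, 0, 0], 40], [[0, 0, 0], [0, 0, 0], 40], [[0, 0, 0], [0, 0, 0], 40]]'

```text
time: 15.85
tool_pos: [467.1, -26.5, 26.5]
tcp_rot: [-1.569, -0.001, -1.302]
contact_force: [0.2, -0.4, 0.1]
grip_width: 44.8
```

Call:
send_rows --moves '[[[0, -4, 0], [0, 0, 0], 40], [[0, -12, 0], [0, 0, 0], 40], [[0, -30, 0], [0, 0, 0], 40], [[0, -40, 0], [0, 0, 0], 40], [[0, -30, 0], [0, 0, 0], 40], [[0, 0, 0], [0, 0, 0], 40]]'

```text
time: 16.6
tool_pos: [466.3, -26.3, 148.3]
tcp_rot: [-1.569, -0.001, -1.302]
contact_force: [-0.1, -0.1, -1.7]
grip_width: 44.6
```

```bash
python3 plan.py 605 95 160 -99.7 8 40
```

```text
16.6 [466.3 -26.3 148.3] [-8.990e+01 -7.000e-02 -7.459e+01] F [-0.1 -0.1 -1.7] M [-0.05  0.   -0.02] w 44.6
[[[-10.0,-1.4,20.7],[-0.01,3.14,0.01],40.0],[[-11.1,-1.4,20.2],[-0.01,3.14,0.01],40.0],[[-12.2,-1.4,19.5],[-0.01,3.14,0.01],40.0],[[-13.3,-1.4,18.8],[-0.01,3.14,0.01],40.0],[[-14.3,-1.4,18.1],[-0.01,3.14,0.01],40.0],[[-15.2,-1.5,17.3],[-0.01,3.14,0.01],40.0],[[-16.2,-1.5,16.4],[-0.01,3.14,0.01],40.0],[[-17.0,-1.5,15.5],[-0.01,3.14,0.01],40.0]]
wcam [442.7  53.4 284.6] fwd [ 0.08 -0.29 -0.95] f 317.24989588021555
```

Call:
send_rows --moves '[[[-6, -1.5, 12], [0, 2, 0], 40], [[-11, -1.5, 20], [0, 3, 0], 40], [[-12, -1.5, 19.5], [0, 3, 0], 40], [[-13, -1.5, 19], [0, 3, 0], 40], [[-14, -1.5, 18], [0, 3, 0], 40], [[-15, -1.5, 17], [0, 3, 0], 40], [[-16, -1.5, 16], [0, 3, 0], 40], [[-17, -1.5, 15], [0, 3, 0], 40], [[-8, 0, 6], [0, 2, 0], 40], [[0, 0, 0], [0, 0, 0], 40], [[0, 0, 0], [0, 0, 0], 40], [[0, 0, 0], [0, 0, 0], 40]]'

```text
time: 18.1
tool_pos: [597.1, 100.5, 147.2]
tcp_rot: [-1.591, -0.004, -1.753]
contact_force: [0.2, -0.1, -1.7]
grip_width: 44.9
```

Run:
```python
from fit import *
from plan import st
cm=cam("wrist");im=viewer.capture("wrist");cm2=cam("wrist"); cv2.imwrite("pics/w7.png",im);st()
print(cm2[2]-cm[2])
for n,z in {"sheet_centre":45,"jig":0,"corner":12,"stop_short":12}.items():
    for r in spot_point("wrist",n)[:2]: print(n,round(r["conf"],2),np.round(r["point"],1),np.round(back(cm,r["point"],z),1))
```

```text
18.15 [597.1 100.4 147.3] [ -91.17   -0.26 -100.42] F [-1.   0.1 -1.5] M [-0.05  0.05 -0.02] w 44.8
[0.01609205 0.02063845 0.05078571]
sheet_centre 0.64 [338.6  84. ] [625.4 189.6  45. ]
sheet_centre 0.16 [ 43.3 116.4] [407.2 207.1  45. ]
corner 0.75 [372.   23.1] [659. 229.  12.]
```

View pics/w7.png

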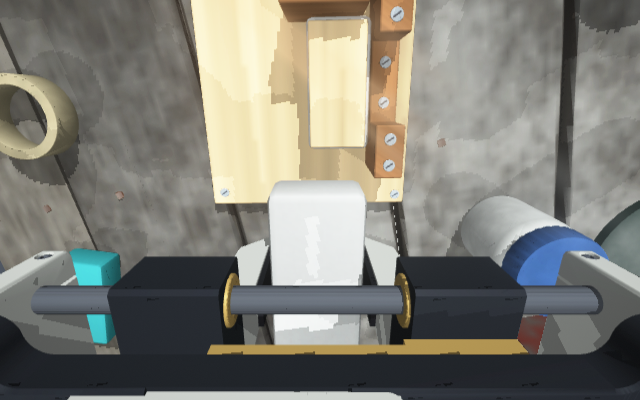

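Run:
```python
from fit import *
cm=cam("wrist");im=cv2.imread("pics/w7.png")
cv2.imwrite("pics/w7c.png",cv2.resize(im[160:260,250:400],None,fx=5,fy=5,interpolation=cv2.INTER_CUBIC))
T=np.array(bot.get_obs()["tool_pos"]);psi=np.radians(-100.4)
ex=np.array([np.cos(psi),np.sin(psi),0]);ez=np.array([-np.sin(psi),np.cos(psi),0])
for p in [(318,181),(318,188),(318,194)]:
    for z in (150.8,120.8):
        d=back(cm,p,z)-T; print(p,z,"along -x tool",round(-d@ex,1),"z",round(d@ez,1))
for vt,s in ((150,30),(150,40)): print("sheet",np.round(rect(cm,im,(339,80),48,72,(15,s,vt),(30,255,255)),1))
```

```text
(318, 181) 150.8 along -x tool 49.0 z -1.0
(318, 181) 120.8 along -x tool 41.4 z -1.4
(318, 188) 150.8 along -x tool 45.9 z -1.0
(318, 188) 120.8 along -x tool 37.6 z -1.4
(318, 194) 150.8 along -x tool 43.2 z -1.0
(318, 194) 120.8 along -x tool 34.2 z -1.4
sheet [ 609.9  192.7   73.1   94.3  -10.3 6156.1]
sheet [ 609.9  192.7   73.1   94.3  -10.3 6133.7]
```

View pics/w7c.png

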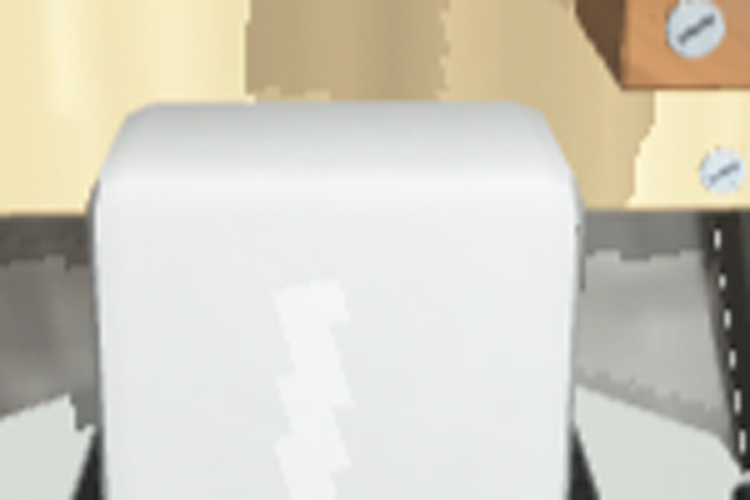

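```bash
python3 plan.py 625.8 188.3 130 -99.7 4 40
```

```text
18.35 [597.5 100.7 147.8] [ -91.11   -0.24 -100.42] F [-0.1 -0.3 -1.3] M [-0.1   0.08 -0.06] w 44.7
[[[-22.8,4.3,3.1],[0.28,-0.18,0.06],40.0],[[-22.8,4.3,3.1],[0.28,-0.18,0.06],40.0],[[-22.8,4.4,3.2],[0.28,-0.18,0.06],40.0],[[-22.8,4.4,3.2],[0.28,-0.18,0.06],40.0]]
wcam [613.5 181.9 283.8] fwd [-0.07 -0.29 -0.95] f 317.24989588021555
```

Call:
send_rows --moves '[[[-14, 3, 3], [0.28, -0.18, 0.06], 40], [[-22, 4, 3], [0.28, -0.18, 0.06], 40], [[-22, 4, 3.2], [0.28, -0.18, 0.06], 40], [[-20, 4, 3.2], [0.28, -0.18, 0.06], 40], [[-8, 0, 0], [0, 0, 0], 40], [[0, 0, 0], [0, 0, 0], 40], [[0, 0, 0], [0, 0, 0], 40]]'

```text
time: 19.23
tool_pos: [626.3, 190.8, 130.8]
tcp_rot: [-1.569, 0.001, -1.737]
contact_force: [-0.5, 0.9, -0.9]
grip_width: 44.8
```

```bash
python3 plan.py 625.8 188.3 110 -99.7 2 40
```

```text
19.23 [626.3 190.8 130.8] [-8.992e+01  4.000e-02 -9.953e+01] F [-0.5  0.9 -0.9] M [-0.14  0.02  0.02] w 44.8
[[[1.3,10.4,-0.1],[-0.04,0.09,-0.02],40.0],[[1.3,10.4,-0.0],[-0.04,0.09,-0.02],40.0]]
wcam [638.  272.1 267.2] fwd [-0.05 -0.29 -0.95] f 317.24989588021555
```

Call:
send_rows --moves '[[[1.3, 10, 0], [0, 0.1, 0], 40], [[1.3, 8, 0], [0, 0.1, 0], 40], [[0, 3, 0], [0, 0, 0], 40], [[0, 0, 0], [0, 0, 0], 40], [[0, 0, 0], [0, 0, 0], 40]]'

```text
time: 19.85
tool_pos: [625.8, 186.0, 108.3]
tcp_rot: [-1.57, 0.0, -1.743]
contact_force: [0.2, -1.5, -1.3]
grip_width: 44.6
```

```bash
python3 plan.py 625.8 188.3 95 -99.7 2 40;  python3 - <<'E'
from h import *
im=viewer.capture("wrist");cv2.imwrite("pics/w8.png",cv2.resize(im[60:340,200:440],None,fx=2.1,fy=2.1,interpolation=cv2.INTER_CUBIC))
E
```

```text
19.85 [625.8 186.  108.3] [-89.96   0.   -99.89] F [ 0.2 -1.5 -1.3] M [-0.09  0.09  0.04] w 44.6
[[[-1.1,6.7,-0.2],[-0.02,-0.1,-0.0],40.0],[[-1.1,6.7,-0.2],[-0.02,-0.1,-0.0],40.0]]
wcam [638.1 267.3 244.7] fwd [-0.05 -0.29 -0.95] f 317.24989588021555
```

View pics/w8.png

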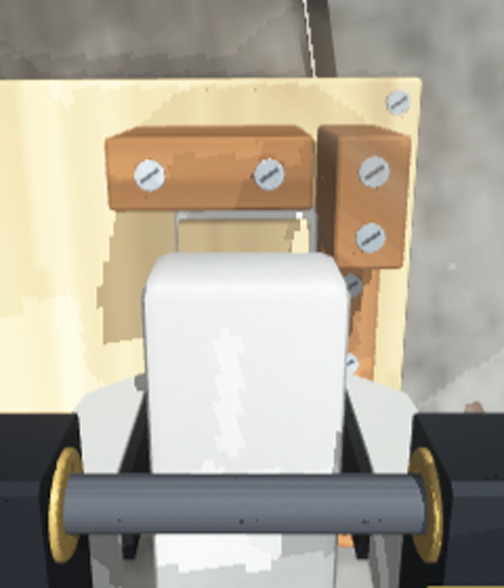

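Call:
send_rows --moves '[[[-0.9, 7, 0], [0, -0.1, 0], 40], [[-0.9, 6, 0], [0, -0.1, 0], 40], [[0, 0, 0], [0, 0, 0], 40], [[0, 0, 0], [0, 0, 0], 40]]'

```text
time: 20.4
tool_pos: [626.2, 188.2, 94.5]
tcp_rot: [-1.57, 0.0, -1.739]
contact_force: [-0.3, 0.3, -2.2]
grip_width: 44.8
```

```bash
python3 plan.py 625.8 188 77 -99.7 3 40
```

```text
20.4 [626.2 188.2  94.5] [-8.994e+01  1.000e-02 -9.966e+01] F [-0.3  0.3 -2.2] M [-0.05  0.13 -0.03] w 44.8
[[[0.1,5.8,-0.1],[-0.02,0.01,-0.0],40.0],[[0.1,5.8,-0.1],[-0.02,0.01,-0.0],40.0],[[0.1,5.8,-0.1],[-0.02,0.01,-0.0],40.0]]
wcam [638.1 269.5 230.9] fwd [-0.05 -0.29 -0.95] f 317.24989588021555
```

Call:
send_rows --moves '[[[0, 6, -0.2], [0, 0, 0], 40], [[0, 5, 0], [0, 0, 0], 40], [[0, 4, 0], [0, 0, 0], 40], [[0, 2, 0], [0, 0, 0], 40], [[0, 0, 0], [0, 0, 0], 40], [[0, 0, 0], [0, 0, 0], 40]]'

```text
time: 21.15
tool_pos: [626.1, 188.1, 76.4]
tcp_rot: [-1.57, 0.0, -1.739]
contact_force: [0.5, 0.4, -0.8]
grip_width: 45.1
```

Call:
send_rows --moves '[[[0, 0.8, 0], [0, 0, 0], 40], [[0, 0, 0], [0, 0, 0], 40]]'

```text
time: 21.4
tool_pos: [626.2, 188.2, 75.8]
tcp_rot: [-1.569, 0.0, -1.739]
contact_force: [-0.4, -0.3, -1.0]
grip_width: 45.0
```

Call:
send_rows --moves '[[[0, 0.7, 0], [0, 0, 0], 40], [[0, 0, 0], [0, 0, 0], 40]]'

```text
time: 21.65
tool_pos: [626.3, 188.2, 75.2]
tcp_rot: [-1.569, 0.0, -1.739]
contact_force: [-0.5, -0.2, -1.4]
grip_width: 44.7
```

Call:
send_rows --moves '[[[0, 0.5, 0], [0, 0, 0], 40], [[0, 0, 0], [0, 0, 0], 40]]'

```text
time: 21.9
tool_pos: [626.3, 188.2, 74.7]
tcp_rot: [-1.569, 0.0, -1.739]
contact_force: [0.4, 0.1, -1.6]
grip_width: 44.7
```

Call:
send_rows --moves '[[[0, 0.5, 0], [0, 0, 0], 40], [[0, 0, 0], [0, 0, 0], 40]]'

```text
time: 22.15
tool_pos: [626.3, 188.2, 74.6]
tcp_rot: [-1.569, 0.0, -1.739]
contact_force: [0.6, -0.0, -1.1]
grip_width: 45.0
```

Call:
send_rows --moves '[[[0, 0.5, 0], [0, 0, 0], 40]]'

```text
time: 22.28
tool_pos: [626.4, 188.3, 74.5]
tcp_rot: [-1.568, 0.001, -1.739]
contact_force: [-1.7, -0.1, 5.1]
grip_width: 44.9
```

Call:
send_rows --moves '[[[0, 0, 0.8], [0, 0, 0], 40], [[0, 0, 0.6], [0, 0, 0], 40]]'

```text
time: 22.52
tool_pos: [627.6, 188.1, 74.5]
tcp_rot: [-1.569, 0.001, -1.739]
contact_force: [-0.8, 0.7, 0.3]
grip_width: 44.9
```

Call:
send_rows --moves '[[[0, 0, 0.6], [0, 0, 0], 40]]'

```text
time: 22.65
tool_pos: [628.1, 188.0, 74.5]
tcp_rot: [-1.569, 0.001, -1.739]
contact_force: [-2.0, 0.9, 1.6]
grip_width: 44.7
```

Call:
send_rows --moves '[[[0, 0, 0.6], [0, 0, 0], 40]]'

```text
time: 22.78
tool_pos: [628.3, 187.9, 74.5]
tcp_rot: [-1.57, 0.0, -1.739]
contact_force: [-4.4, 0.3, 3.5]
grip_width: 45.0
```

Call:
send_rows --moves '[[[0, 0, 0.6], [0, 0, 0], 40]]'

```text
time: 22.9
tool_pos: [628.3, 187.9, 74.5]
tcp_rot: [-1.571, 0.0, -1.739]
contact_force: [-5.2, 0.6, 2.9]
grip_width: 45.1
```

Call:
send_rows --moves '[[[0, 0, 0.6], [0, 0, 0], 40]]'

```text
time: 23.02
tool_pos: [628.4, 187.9, 74.6]
tcp_rot: [-1.573, -0.0, -1.739]
contact_force: [-5.3, -0.3, 4.3]
grip_width: 44.8
```

Call:
send_rows --moves '[[[-0.8, 0, 0.1], [0.1, 0, 0], 40], [[-0.6, 0, 0.1], [0, 0, 0], 40]]'

```text
time: 23.28
tool_pos: [628.4, 188.1, 74.5]
tcp_rot: [-1.572, -0.003, -1.738]
contact_force: [-4.1, -2.3, 2.6]
grip_width: 44.6
```

Call:
send_rows --moves '[[[-0.6, 0, 0.1], [0, 0, 0], 40]]'

```text
time: 23.4
tool_pos: [628.4, 188.1, 74.5]
tcp_rot: [-1.572, -0.004, -1.739]
contact_force: [-3.5, -3.0, 2.2]
grip_width: 44.5
```

Call:
send_rows --moves '[[[-0.6, 0, 0.1], [0, 0, 0], 40]]'

```text
time: 23.52
tool_pos: [628.4, 188.1, 74.6]
tcp_rot: [-1.573, -0.004, -1.739]
contact_force: [-4.8, -3.3, 4.3]
grip_width: 45.0
```

Call:
send_rows --moves '[[[-0.6, 0, 0.1], [0, 0, 0], 40]]'

```text
time: 23.65
tool_pos: [628.4, 188.1, 74.6]
tcp_rot: [-1.573, -0.005, -1.739]
contact_force: [-4.9, -2.3, 2.2]
grip_width: 44.9
```

Call:
send_rows --moves '[[[0, 0, -0.4], [0.1, 0, 0.2], 40], [[0, 0, 0], [0, 0, 0], 40]]'

```text
time: 23.9
tool_pos: [628.3, 188.1, 74.5]
tcp_rot: [-1.571, -0.002, -1.739]
contact_force: [-3.5, -0.4, 2.1]
grip_width: 44.8
```

Call:
send_rows --moves '[[[-0.8, -0.1, 0], [0, 0, 0], 40]]'

```text
time: 24.02
tool_pos: [628.4, 188.4, 74.5]
tcp_rot: [-1.571, -0.002, -1.739]
contact_force: [-3.7, -3.2, 2.0]
grip_width: 44.7
```

Call:
send_rows --moves '[[[-1, -0.1, 0], [0, 0, 0], 40]]'

```text
time: 24.15
tool_pos: [628.5, 189.1, 74.5]
tcp_rot: [-1.571, -0.003, -1.739]
contact_force: [-2.8, -3.3, 1.5]
grip_width: 45.1
```

Call:
send_rows --moves '[[[-1, 0, 0], [0, 0, 0], 40]]'

```text
time: 24.28
tool_pos: [628.6, 189.8, 74.6]
tcp_rot: [-1.572, -0.003, -1.739]
contact_force: [-4.1, -3.6, 3.0]
grip_width: 45.0
```

Now sliding along the fence. Continue until the short fence stops it.

Call:
send_rows --moves '[[[-1, 0, 0], [0.1, 0, 0], 40]]'

```text
time: 24.4
tool_pos: [628.7, 190.5, 74.6]
tcp_rot: [-1.57, -0.004, -1.739]
contact_force: [-4.3, -3.8, 2.9]
grip_width: 44.8
```

Call:
send_rows --moves '[[[-1, 0, 0.1], [0, 0, 0.1], 40]]'

```text
time: 24.52
tool_pos: [628.9, 191.2, 74.5]
tcp_rot: [-1.57, -0.003, -1.739]
contact_force: [-4.5, -3.6, 2.8]
grip_width: 44.6
```

Call:
send_rows --moves '[[[-1, 0, 0.1], [0, 0, 0.1], 40]]'

```text
time: 24.65
tool_pos: [629.0, 191.7, 74.5]
tcp_rot: [-1.571, -0.002, -1.739]
contact_force: [-5.0, -6.5, 3.7]
grip_width: 44.6
```

Call:
send_rows --moves '[[[-1, 0, 0.2], [0, 0, 0.1], 40]]'

```text
time: 24.78
tool_pos: [629.0, 191.8, 74.5]
tcp_rot: [-1.572, -0.002, -1.739]
contact_force: [-5.8, -7.4, 4.5]
grip_width: 44.4
```

Call:
send_rows --moves '[[[-1, 0, 0.3], [0, 0, 0.2], 40]]'

```text
time: 24.9
tool_pos: [629.0, 191.7, 74.5]
tcp_rot: [-1.573, -0.001, -1.738]
contact_force: [-6.1, -5.8, 4.4]
grip_width: 44.7
```

Run:
```python
from h import *
from plan import st
st()
im=viewer.capture("wrist");cv2.imwrite("pics/w9.png",cv2.resize(im[60:340,200:440],None,fx=2.1,fy=2.1,interpolation=cv2.INTER_CUBIC))
cv2.imwrite("pics/s9.png",cv2.resize(viewer.capture("scene")[150:240,260:390],None,fx=5,fy=5,interpolation=cv2.INTER_CUBIC))
```

```text
24.9 [629.  191.7  74.5] [-9.012e+01 -5.000e-02 -9.960e+01] F [-6.1 -5.8  4.4] M [-1.2   0.87  0.09] w 44.7
```

View pics/w9.png

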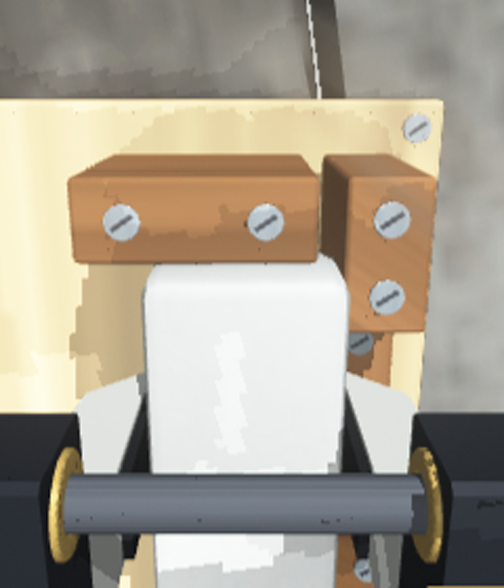

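View pics/s9.png

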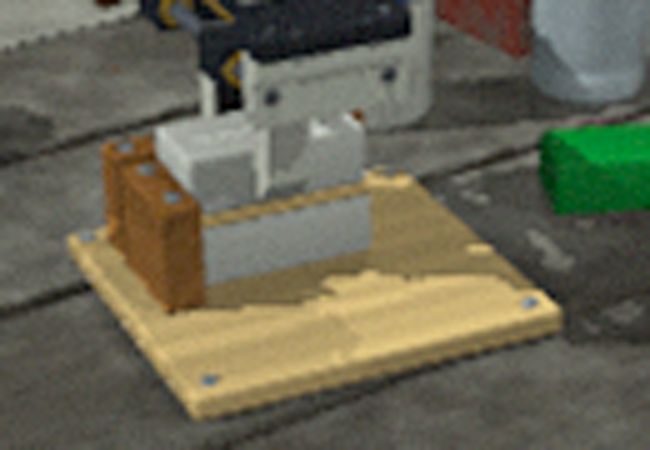

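Call:
send_rows --moves '[[[-1.4, -0.2, 0.7], [0.1, 0, 0.1], 40]]'

```text
time: 25.12
tool_pos: [629.0, 191.7, 74.5]
tcp_rot: [-1.573, -0.002, -1.738]
contact_force: [-7.2, -8.5, 3.7]
grip_width: 44.9
```

Call:
send_rows --moves '[[[-1.8, -0.2, 1], [0.1, 0, 0.1], 40]]'

```text
time: 25.25
tool_pos: [629.1, 191.8, 74.6]
tcp_rot: [-1.575, -0.003, -1.738]
contact_force: [-8.6, -9.7, 6.3]
grip_width: 45.0
```

Call:
send_rows --moves '[[[-1.8, -0.2, 1], [0.1, 0, 0.1], 40]]'

```text
time: 25.38
tool_pos: [629.1, 191.8, 74.6]
tcp_rot: [-1.576, -0.005, -1.738]
contact_force: [-8.1, -8.7, 5.4]
grip_width: 44.7
```

Call:
send_rows --moves '[[[-1.6, -0.2, 0.8], [0.5, 0, 0.4], 40]]'

```text
time: 25.5
tool_pos: [629.0, 191.7, 74.5]
tcp_rot: [-1.57, -0.001, -1.738]
contact_force: [-6.8, -7.5, 3.7]
grip_width: 44.9
```

Call:
send_rows --moves '[[[-1.6, -0.2, 0.8], [0.5, 0, 0.4], 40]]'

```text
time: 25.62
tool_pos: [628.9, 191.7, 74.6]
tcp_rot: [-1.564, 0.003, -1.737]
contact_force: [-7.7, -7.7, 6.7]
grip_width: 44.8
```

Run:
```python
from h import *
from plan import st
import time
st()
cv2.imwrite("pics/w10.png",cv2.resize(viewer.capture("wrist")[60:340,200:440],None,fx=2.1,fy=2.1,interpolation=cv2.INTER_CUBIC))
st()
cv2.imwrite("pics/t10.png",cv2.resize(viewer.capture("top")[100:330,210:470],None,fx=2.6,fy=2.6,interpolation=cv2.INTER_CUBIC))
for i in range(6): viewer.capture("top")
st()
```

```text
25.62 [628.9 191.7  74.6] [-89.62   0.15 -99.54] F [-7.7 -7.7  6.7] M [-1.6   1.61  0.13] w 44.8
25.68 [628.9 191.8  74.6] [-89.6    0.16 -99.54] F [-6.1 -7.7  4. ] M [-1.49  1.41  0.12] w 44.6
26.02 [628.9 191.7  74.5] [-89.63   0.14 -99.54] F [-6.8 -8.8  6.5] M [-1.55  1.51  0.1 ] w 44.7
```

View pics/t10.png

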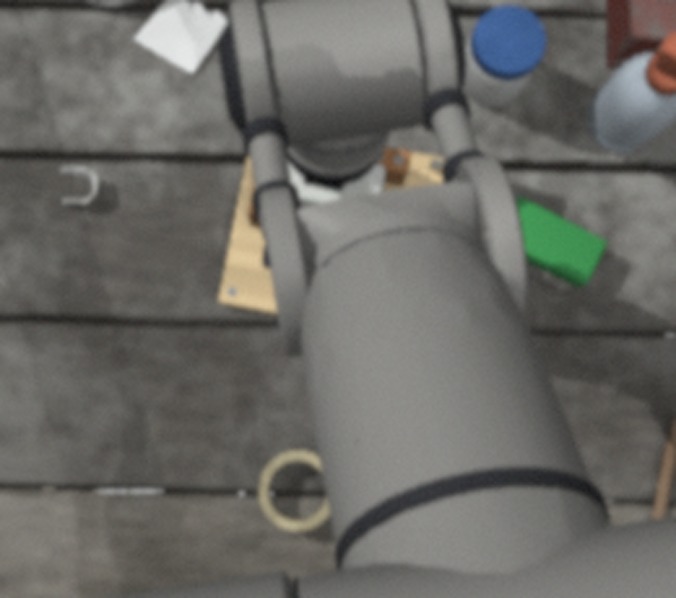

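View pics/w10.png

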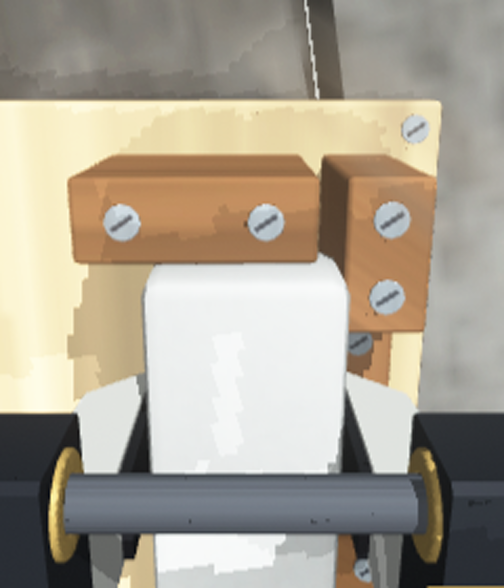

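Call:
send_rows --moves '[[[-1.6, 0, 1], [-0.2, 0, 0], 40]]'

```text
time: 26.15
tool_pos: [629.1, 191.7, 74.5]
tcp_rot: [-1.57, -0.001, -1.737]
contact_force: [-7.2, -6.9, 7.0]
grip_width: 44.7
```

Call:
send_rows --moves '[[[-1.7, -0.2, 1], [0.2, 0, 0.2], 40]]'

```text
time: 26.28
tool_pos: [629.0, 191.8, 74.5]
tcp_rot: [-1.57, -0.0, -1.737]
contact_force: [-8.7, -9.4, 5.5]
grip_width: 44.6
```

Run:
```python
from h import *
from plan import st
st()
cv2.imwrite("pics/s11.png",cv2.resize(viewer.capture("scene")[140:260,210:400],None,fx=4,fy=4,interpolation=cv2.INTER_CUBIC))
for i in range(10): viewer.capture("top")
st()
```

```text
26.27 [629.  191.8  74.5] [-8.997e+01 -3.000e-02 -9.951e+01] F [-8.7 -9.4  5.5] M [-1.55  1.42  0.13] w 44.6
26.82 [629.  191.7  74.5] [-8.996e+01 -2.000e-02 -9.952e+01] F [-7.8 -8.3  6.8] M [-1.56  1.36  0.18] w 45.4
```

View pics/s11.png

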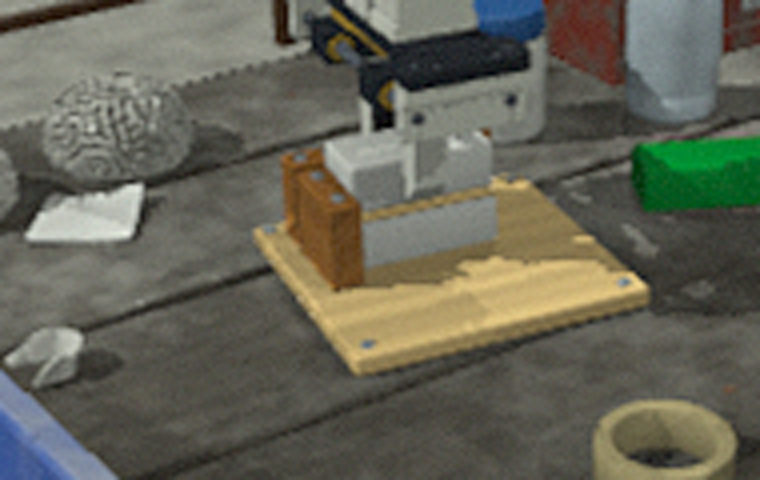

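Run:
```python
from plan import *
print(bot.close_job()); st()
```

```text
the job is handed in; nothing more can be done
None
the job is handed in; nothing more can be done
```

The job is handed in. The separator sheet lies on the lower block, and the white plaster block is on top of it, still gripped and pressed against both fences. The simulator gave no verdict.

**What I did:**
- I laid the sheet flat on the lower block and let go of it. The picture taken straight afterwards showed it lying flat and lined up.
- I picked up the white block, not the green or turquoise one. I set it on the sheet, slid it to the long fence, then along that fence until the short fence stopped it.

**Last checks, at 26.8 s on the robot's clock:**
- **Push:** about 6.5 N towards the long fence and about 10 N towards the short one. About 3.5 N of the second figure may be sliding friction. Both held steady for half a second.
- **Tool:** level to within 0.1° and turned to the jig to within about 0.2°.
- **Stack:** the sheet looked in place between the two blocks. The lower block looked unmoved in the scene picture, but I did not measure it again after pressing.
- **Other objects:** nothing near the arm looked disturbed. The jar was only partly visible.

**What disagreed:**
- The block came to rest about 1 to 1.5 mm from where the cameras put the corner position. That is within the calibration error.
- The tool tilted by up to about 0.4° during pressing, and I levelled it before handing in.
- About 6 N still pushes down on the stack, because the pressing tends to tilt the tool.

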